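Check the paint thickness at the ring on a sprayed panel

TASK

Wake the thickness gauge by pressing its green key and then its blue key fully down, one at a time, leaving the red key alone; then lift the orange probe out of its holder and set its tip inside the white ring on the black sloping panel, square to the panel's face, pressing lightly so that the white spring sleeve is about half-way in. Touch the paint only inside the ring and only with the probe's tip, and do not disturb the other things on the bench. Finish while still holding the probe there in the gripper: do not let go or put it back.

Things in the scene. Friction and masses are not known exactly. Their poses are not given: they have to be found in the camera images.
- key_green_top (a point): green key cap on the gauge console, 26 mm across, in a black collar 42 mm across. The point lies at the centre of the cap's top face, 62 mm above the table when up, and moves down with it; the cap stands 10 mm above its collar. Three keys stand in a row 54 mm apart, in an order that varies.
- key_green (a joint): travel of the green key in m: 0 up, 0.006 fully down; springs back by itself. The push grows from about 1.5 N at the start to 5 N fully down. It counts as pressed beyond 0.0045.
- key_blue_top (a point): blue key cap on the gauge console, 26 mm across, in a black collar 42 mm across. The point lies at the centre of the cap's top face, 62 mm above the table when up, and moves down with it; the cap stands 10 mm above its collar. Three keys stand in a row 54 mm apart, in an order that varies.
- key_blue (a joint): travel of the blue key in m: 0 up, 0.006 fully down; springs back by itself. The push grows from about 1.5 N at the start to 5 N fully down. It counts as pressed beyond 0.0045.
- key_red_top (a point): red key cap on the gauge console, 26 mm across, in a black collar 42 mm across. The point lies at the centre of the cap's top face, 62 mm above the table when up, and moves down with it; the cap stands 10 mm above its collar. Three keys stand in a row 54 mm apart, in an order that varies.
- key_red (a joint): travel of the red key in m: 0 up, 0.006 fully down; springs back by itself. The push grows from about 1.5 N at the start to 5 N fully down. It counts as pressed beyond 0.0045.
- console: grey gauge console fixed to the table, 150 mm deep (x) by 200 mm wide (y), 40 mm tall; origin at the centre of its underside, x towards the screen, z up. The row of keys lies along its y, 35 mm nearer the robot than its centre. A black screen housing, 54 mm above the table, begins 55 mm beyond the key centres.
- probe_grip (a point): middle of the orange handle of the thickness probe, a loose round rod; z runs along it from tip to handle. The handle is a cylinder 22 mm across, 63 mm long (31.5 mm either way from this point), topped by a 5 mm black cap; below it a black flange 34 mm across. The tip is 73.5 mm from this point with the sleeve out. It starts upright in its holder, this point 82.5 mm above the table.
- probe_tip (a point): centre of the flat end face (12 mm across) of the probe's white spring sleeve, which is 16 mm across and sticks 16 mm out of the barrel; moves with the sleeve; z points from the tip to the handle along the probe.
- probe_sleeve (a joint): how far the spring sleeve is pushed into the barrel, in m: 0 fully out, 0.012 fully in (bottomed). The push on the tip grows from about 1.5 N at the start to 4.5 N half-way (0.006) and 7.5 N fully in.
- probe: the whole probe, 110 mm long, about 0.1 kg: white spring sleeve, steel barrel (21 mm across, 20 mm long), black flange (34 mm across, 6 mm thick), orange handle. Origin at the end face of the fully extended sleeve, z along the probe towards the handle.
- holder: aluminium block fixed to the table, 90 x 90 x 45 mm, with an upright 26 mm round hole through its centre in which the probe stands with its flange on the top face (45 mm above the table; the probe must rise 36 mm to come clear). Origin at the centre of its underside, z up.
- panel: glossy black painted steel panel, 160 mm along the slope by 200 mm wide, fixed on a rest. Its face slopes 20 degrees, low edge towards the robot, and is turned a little to either side. Origin on the table under the middle of the face (80 mm above it), z up, x level towards the high edge, y along the width. Face heights run from about 53 to 107 mm.
- mark_centre (a point): centre of the white ring painted on the panel's face (28 mm inside, 36 mm outside diameter, white dot 6 mm in the middle), 80 mm above the table. It lies half-way up the slope, up to 55 mm to the left or right of the middle. z points straight out of the face (20 degrees off vertical, leaning towards the robot's side), y runs level along the panel.
- jar_blue: bystander, to be left where it stands: small blue paint jar with a white cap, 48 mm across, 70 mm tall; origin at the centre of its underside.
- jar_yellow: bystander, to be left where it stands: small yellow paint jar with a white cap, 48 mm across, 70 mm tall; origin at the centre of its underside.
- bust: bystander, to be left where it stands: black-painted cat bust on a round foot, 94 mm across, 150 mm tall; origin at the centre of its underside.
- tape: bystander, to be left where it stands: yellow roll of masking tape lying flat, 84 mm across, 24 mm tall; origin at the centre of its underside.
- cup: bystander, to be left where it stands: white plastic mixing cup, 64 mm across, 60 mm tall; origin at the centre of its underside.
- ref_disc: bystander, to be left where it stands: bare steel reference disc lying flat, 44 mm across, 10 mm tall; origin at the centre of its underside.
- mask: bystander, to be left where it stands: blue-grey half-mask respirator with two grey filters, about 160 mm wide, 75 mm tall; origin at the centre of its underside.

How it is judged (in metres and radians):
On the way, in this order (a step that is already met when the one before it is completed fails the run):
1. the green key is pressed down, alone (value of joint key_green above 0.0045 m and value of joint each of key_blue, key_red below 0.002 m), for 0.05 s.
2. then, the green key being up again, the blue key is pressed down, alone (value of joint key_blue above 0.0045 m and value of joint each of key_green, key_red below 0.002 m), for 0.05 s.
3. then the probe is lifted clear out of its holder in the gripper (height (world z) of probe_tip above 0.05 m and contact force between the fingers and probe above 1 N), for 0.2 s.
At the end, for the whole second after the job is handed in: The gripper holds the probe still, its tip on the panel within 9 mm of the ring's centre, its axis within 8 degrees of square to the face, the spring sleeve pushed in by 2.5 to 9.5 mm of its 12 mm (push on the panel 1 to 9 N), the probe clear of its holder, and all three keys up (distance between probe_tip and mark_centre below 0.009 m and angle between the z axis of probe_grip and the z axis of mark_centre, either way round below 0.14 rad and value of joint probe_sleeve between 0.0025 and 0.0095 m and contact force between probe and panel between 1 and 9 N and contact force between the fingers and probe above 1 N and contact force between probe and holder below 0.2 N and linear speed of probe below 0.01 m/s and value of joint each of key_green, key_blue, key_red below 0.002 m); the arm keeps its last pose, push and grip.
It fails at once if the red key is pressed, or two keys are down at once (value of joint key_red above 0.003 m or value of joint each of key_green, key_blue above 0.003 m).
It fails at once if the probe touches the panel outside the ring (contact force between probe and panel above 0.5 N and distance between probe_tip and mark_centre above 0.02 m).
It fails at once if the panel is pressed hard (over 20 N) (contact force between probe and panel above 20 N).
It fails at once if the robot itself touches the panel (contact force between any of the arm, the fingers and panel above 1 N).
It fails at once if a bystander is moved by more than 20 mm (distance of any of jar_blue, jar_yellow, bust, tape, cup, ref_disc, mask from where it was at the start of the episode above 0.02 m).
It also fails if it takes over 51 s, if anything falls off the work surface, if the arm or the gripper's body presses on something with over 40 N, if the wrist force passes 120 N, or if a joint passes its speed limit or range.

ROBOT

A 6-joint arm with a two-finger parallel gripper is mounted at the origin on the work surface. World frame = base frame: x ahead of the robot, y to its left, z up, the work surface at z = 0. Lengths are in mm, angles in rad, forces in N, time in s.
With the tool pointing down it reaches from about 350 to 875 mm from the base axis. Payload 4.2 kg.
Tool frame: the origin (TCP) lies midway between the tips of the shut fingers; the grasp point (between the pads) lies 19 mm behind it; z points along the fingers, y is the line along which they close (so a half turn about z gives the same grasp; the last joint's range is limited). The gripper opens to 85 mm and grips with 20 to 120 N. Pads are 22 mm wide; open, the fingers measure 114 mm over their backs; the gripper's body (76 mm by 85 mm) begins 54 mm behind the grasp point. The pads swing forward as they close: fully open they stand 13 mm farther back than shut.
Start: joints at [-0.976, 0.385, 0.008, 0, -1.194, -0.259], TCP at [205.968, -590.065, 231.312] pointing down, gripper open.
Joint ranges: [-3.14, 3.14], [-1.21, 2.06], [-1.07, 1.41], [-3.16, 2.05], [-2.99, -0.16], [-3.1, 3.1]. Speed limits (rad/s): [2.79, 2.79, 3.14, 3.14, 3.14, 3.14].

INTERFACE

Orientations are given as a unit quaternion [x, y, z, w].
In Python, from bench import arm, eyes, nets gives the robot as it stands.
- The arm moves only by the tool apply_moves, never from a script. Its arguments are lists of equal length, an entry for each row: "delta_rot": the turn, a rotation vector about the tool's x, y, z as a fraction of full scale, a list of three; "xyz": the shift along the tool's x, y, z as a fraction of full scale, a list of three; "hand": the gripper command: -1 is fully open, 1 is shut, values between are in proportion. In form: {"delta_rot": [[ax, ay, az], ...], "xyz": [[dx, dy, dz], ...], "hand": [hand, ...]}. A call has 1 to 20 rows; each row shifts and turns the commanded pose from where the row before left it, along the tool's axes as they then stand; what a row does not reach is not made up. Full scale, the value 1, is 0.025 m for a shift and 6 degrees for a turn. A row lasts 1/12 s, in which the tool goes at most 41.7 mm and 7.16 degrees, less where a joint would pass 70% of its speed; a pose out of reach is approached as far as the arm can. A call with a number of a shift or a turn outside -1 to 1 is refused whole. A call with a gripper value outside its range is refused whole. The fingers move at their own pace and stop on an object; the grip force is fixed at half the most. Time passes only in rows, so rows that do not move let the fingers close. It gives the time, the measured TCP pose, the force, the opening and the grip force at its end, in the units of the state.
- arm.read_state(): the state, without advancing time (a new reading comes with each control period).
- eyes.get_image(name): name is "scene" or "top" or "wrist"; returns a dict with "frame" (384x512x3 uint8, red, green, blue), "range_z" (384x512 float32, mm along the optical axis (not along the pixel's ray), 0 where there is no reading), "camera_matrix" (3x3 intrinsics, pixels), "R" (3x3) and "t" (3): a world point X has camera coordinates R X + t; the wrist camera has in their place "hand_eye" (4x4, takes a point from camera to tool coordinates, whose origin is the TCP and whose axes are the flange's). Camera axes: x right, y down, z forward; pixel columns grow to the right and rows downward; lengths in mm; the calibration is good to about 2 mm. A picture is of the moment at which its call begins: read the wrist's pose just before it.
- arm.job_done(): hands the job in; it is judged then, once.
Trained networks look in a picture, given as the dict that the camera call returned (one of the last four; its "shot" number tells which), for a name from the list of things; names that differ only in an ending like _2 or _b are one class to them, and where a whole thing is asked for, a point or a joint stands for the part that bears it (a point fixed in the world has none). Each returns a list of dicts, best first, with "score" (0 to 1); they miss things now and then, are a little off and sometimes report something else, mostly with a low value. They report only what shows in the picture. A call takes as long as a camera call.
- nets.look_for(name, picture): "bbox" ([left, top, right, bottom] in pixels, round what is visible of it).
- nets.masks_of(name, picture): "region" (384x512 bool, what is visible of it) and "bbox" ([left, top, right, bottom] in pixels, round what is visible of it).
The state is a dict: "clock": time; "joints": joint angles; "joint_vel": joint speeds; "joint_efforts": joint torques, N m; "position": TCP position; "ee_rot": TCP orientation; "contact_force": force on the tool from outside, world axes, zero at the start; "wrist_torque": the same for the moment, N m; "gripper_width": finger opening in mm; "grasp_force": force on a finger pad.
Only numpy, scipy, OpenCV 4.12 (cv2) and the standard library are available. Lean on these libraries where they do the work, as an engineer would, in place of code of your own. Each camera call takes 0.05 s, during which the arm holds its last target. There are 200 camera calls.

## Working session

There is one attempt and no reset: what is moved stays moved. The work goes in short steps, Python scripts to look and compute and a tool call to move; the robot and the scene stay as the last step left them, time stands still between calls to the robot, and variables do not carry over. Pictures are saved under pics/ and viewed, at most 10 in all, crops included, and the job is handed in when it is done.

Besides the shell and the picture viewer there is one more tool, called after ">>>" by a JSON object that holds its "fn" and its "kwargs". apply_moves: Moves the arm, as the interface text tells. Its arguments: {"type":"object","properties":{"delta_rot":{"type":"array"},"xyz":{"type":"array"},"hand":{"type":"array"}},"required":["delta_rot","xyz","hand"]}

```bash
mkdir -p pics; cat > h.py <<'E'
import numpy as np, cv2
from bench import arm, eyes, nets
from scipy.spatial.transform import Rotation as Ro
def pts(im, T=None):
    K=im["camera_matrix"]; z=im["range_z"].astype(float)
    v,u=np.mgrid[:z.shape[0],:z.shape[1]]
    c=np.stack([(u-K[0,2])/K[0,0]*z,(v-K[1,2])/K[1,1]*z,z],-1)
    if T is None: w=(c-im["t"])@im["R"]
    else: w=c@T[:3,:3].T+T[:3,3]
    w[z<=0]=np.nan
    return w
def save(im,n): cv2.imwrite("pics/"+n+".png",im["frame"][:,:,::-1])
def wristT(s,im):
    T=np.eye(4);T[:3,:3]=Ro.from_quat(s["ee_rot"]).as_matrix();T[:3,3]=s["position"]
    return T@im["hand_eye"]
E
python3 - <<'E'
from h import *
s=arm.read_state();print(s["position"],s["ee_rot"],s["clock"])
ims={n:eyes.get_image(n) for n in("top","scene")}
for n,im in ims.items():
    save(im,n);P=pts(im)
    for k in["key_green_top","key_blue_top","key_red_top","console","probe","holder","panel","jar_blue","jar_yellow","bust","tape","cup","ref_disc","mask"]:
        r=nets.masks_of(k,im)
        if r:
            m=r[0]["region"];q=P[m];q=q[~np.isnan(q[:,0])]
            print(n,k,round(r[0]["score"],2),r[0]["bbox"],np.median(q,0).round(0),np.percentile(q,3,axis=0).round(0),np.percentile(q,97,axis=0).round(0))
        else: print(n,k,None)
E
```

```text
[ 205.80121481 -589.53117834  230.23404816] [-1.67016479e-01  9.85953515e-01  1.05644777e-03 -2.13269805e-04] 0.0
top key_green_top 0.55 [366.3, 234.0, 375.2, 242.0] [ 473. -276.   61.] [ 464. -287.   56.] [ 482. -267.   67.]
top key_blue_top 0.46 [382.6, 227.7, 389.1, 241.7] [ 481. -328.   60.] [ 472. -341.   49.] [ 493. -317.   66.]
top key_red_top 0.61 [348.8, 233.2, 359.0, 240.2] [ 464. -224.   61.] [ 454. -236.   56.] [ 475. -215.   66.]
top console 0.71 [329.3, 197.6, 404.2, 256.7] [ 516. -261.   40.] [ 431. -366.   26.] [ 580. -172.   57.]
top probe 0.51 [155.5, 222.9, 168.9, 230.6] [493. 351. 101.] [483. 345.  46.] [510. 366. 121.]
top holder 0.96 [147.3, 206.9, 183.4, 239.4] [493. 348.  44.] [448. 306.  15.] [540. 400.  49.]
top panel 0.78 [239.9, 151.6, 309.3, 206.8] [634.  30.  79.] [559. -65.  50.] [706. 123. 105.]
top jar_blue 0.54 [301.8, 125.9, 316.8, 152.4] [773. -89.  66.] [ 757. -109.   -0.] [799. -71.  73.]
top jar_yellow 0.72 [378.3, 159.6, 398.7, 173.8] [ 692. -341.   66.] [ 675. -366.   16.] [ 714. -326.   73.]
top bust 0.68 [342.5, 141.9, 377.3, 176.9] [ 699. -
[... 1086 characters left out ...]
ar_blue 0.58 [254.0, 282.4, 275.8, 307.6] [ 789. -102.   68.] [ 767. -117.   15.] [807. -78.  74.]
scene jar_yellow 0.68 [156.0, 339.7, 183.7, 367.0] [ 708. -352.   69.] [ 683. -371.   14.] [ 724. -331.   74.]
scene bust 0.55 [183.7, 300.2, 222.0, 345.6] [ 729. -258.  104.] [ 684. -292.   15.] [ 754. -221.  138.]
scene tape 0.65 [190.1, 153.0, 217.8, 183.4] [392.  87.  20.] [345.  45.  -3.] [433. 126.  27.]
scene cup 0.96 [331.0, 148.4, 349.6, 174.7] [679. 365.  36.] [654. 327.   4.] [709. 384.  61.]
scene ref_disc 0.51 [306.4, 191.3, 322.6, 208.3] [709. 219.  10.] [690. 201.   2.] [728. 238.  15.]
scene mask 0.85 [314.7, 89.3, 356.7, 123.0] [572. 509.  59.] [518. 472.   7.] [607. 567.  85.]
```

View pics/top.png

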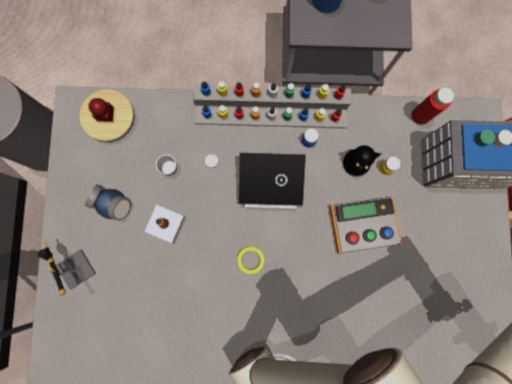

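View pics/scene.png

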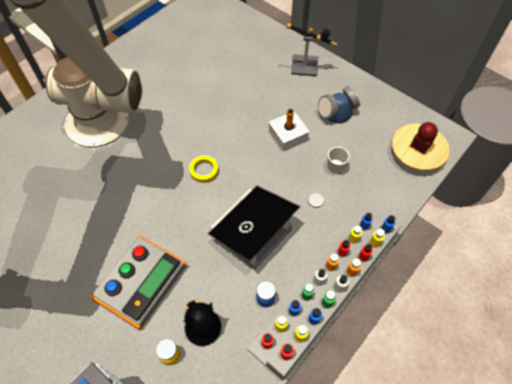

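The top view shows the keys as red (353,238), green (371,236) and blue (388,233). The ring is at (281,180) and the probe in its holder at (163,224). In the scene view the tape is at (204,168) and the mask at (338,105). I'll move above the console next and look from the wrist camera.

>>> {"fn": "apply_moves", "kwargs": {"delta_rot": [[0,0,0],[0,0,0],[0,0,0],[0,0,0],[0,0,0],[0,0,0],[0,0,0],[0,0,0],[0,0,0],[0,0,0],[0,0,0],[0,0,0],[0,0,0],[0,0,0],[0,0,0],[0,0,0]], "xyz": [[-0.95,0.62,0],[-0.95,0.62,0],[-0.95,0.62,0],[-0.95,0.62,0],[-0.95,0.62,0],[-0.95,0.62,0],[-0.95,0.62,0],[-0.95,0.62,0],[-0.95,0.62,0],[-0.95,0.62,0],[-0.95,0.62,0],[-0.95,0.62,0],[-0.95,0.62,0],[-0.95,0.62,0],[0,0,0],[0,0,0]], "hand": [1,1,1,1,1,1,1,1,1,1,1,1,1,1,1,1]}}

```text
clock: 2.83
position: [449.2, -274.6, 231.4]
ee_rot: [-0.168, 0.986, -0.0, 0.0]
contact_force: [0.5, 0.1, 0.2]
gripper_width: 0.3
grasp_force: 0.0
```

```bash
cat >> h.py <<'E'
def wlook(name,keys):
    s=arm.read_state(); im=eyes.get_image("wrist"); save(im,name); P=pts(im,wristT(s,im))
    print(s["clock"],s["position"].round(1) if hasattr(s["position"],"round") else s["position"],s["ee_rot"],s["contact_force"])
    out={}
    for k in keys:
        for r in nets.masks_of(k,im)[:2]:
            m=r["region"];q=P[m];q=q[~np.isnan(q[:,0])]
            if len(q): print(k,round(r["score"],2),np.round(r["bbox"]),np.median(q,0).round(1),np.percentile(q,3,axis=0).round(1),np.percentile(q,97,axis=0).round(1))
    return s,im,P
def local(p):
    s=arm.read_state(); return Ro.from_quat(s["ee_rot"]).inv().apply(np.array(p)-s["position"])/25
E
python3 - <<'E'
from h import *
s,im,P=wlook("w1",["key_green_top","key_blue_top","key_red_top"])
hsv=cv2.cvtColor(im["frame"],cv2.COLOR_RGB2HSV)
for n,a,b in(("green",45,85),("blue",98,125),("red",0,8)):
    m=(hsv[...,0]>=a)&(hsv[...,0]<=b)&(hsv[...,1]>110)&(hsv[...,2]>50)&(abs(P[...,2]-62)<5)
    c,l,st,ce=cv2.connectedComponentsWithStats(m.astype(np.uint8))
    for i in range(1,c):
        if st[i,4]>100:
            q=P[l==i];print(n,st[i],((np.nanmin(q,0)+np.nanmax(q,0))/2).round(1),np.nanmedian(q,0).round(1))
E
```

```text
2.8333 [ 449.2 -274.6  231.4] [-1.68457748e-01  9.85708873e-01 -3.09507839e-05  5.94968914e-05] [0.4724143  0.05725473 0.2178527 ]
key_green_top 0.85 [230. 176. 259. 205.] [ 472.  -278.4   61.4] [ 461.4 -289.6   52.7] [ 483.3 -267.    62.8]
key_green_top 0.43 [144. 127. 349. 288.] [ 501.6 -290.6   39.8] [ 427.2 -368.6   25.1] [ 576.1 -181.4   54.7]
key_blue_top 0.92 [181. 167. 206. 193.] [ 480.7 -330.5   61.3] [ 470.5 -341.8   52.3] [ 492.9 -319.4   62.8]
key_red_top 0.89 [286. 185. 310. 215.] [ 463.4 -225.7   61.4] [ 452.4 -236.7   52.1] [ 476.3 -213.9   62.9]
green [233 179  25  25 482] [ 472.6 -277.6   60.8] [ 472.1 -278.    61.5]
blue [178 170  26  26 517] [ 482.3 -330.8   60.4] [ 481.4 -330.6   61.4]
red [286 188  26  25 506] [ 464.3 -224.8   60.5] [ 463.4 -225.3   61.5]
```

>>> {"fn": "apply_moves", "kwargs": {"delta_rot": [[0,0,0],[0,0,0],[0,0,0],[0,0,0],[0,0,0],[0,0,0],[0,0,0],[0,0,0],[0,0,0],[0,0,0]], "xyz": [[-0.815,-0.43,1],[0,0,1],[0,0,1],[0,0,1],[0,0,1],[0,0,1],[0,0,0.45],[0,0,0],[0,0,0.56],[0,0,0]], "hand": [1,1,1,1,1,1,1,1,1,1]}}

```text
clock: 3.87
position: [472.1, -280.4, 56.9]
ee_rot: [-0.167, 0.986, -0.001, 0.001]
contact_force: [-0.1, -1.2, 4.1]
gripper_width: 0.3
grasp_force: 2.2
```

>>> {"fn": "apply_moves", "kwargs": {"delta_rot": [[0,0,0],[0,0,0],[0,0,0]], "xyz": [[0,0,0.08],[0,0,0],[0,0,0]], "hand": [1,1,1]}}

```text
clock: 4.12
position: [472.1, -280.4, 56.4]
ee_rot: [-0.167, 0.986, -0.001, 0.001]
contact_force: [-1.2, -2.2, 4.2]
gripper_width: -0.2
grasp_force: 2.3
```

>>> {"fn": "apply_moves", "kwargs": {"delta_rot": [[0,0,0],[0,0,0],[0,0,0]], "xyz": [[0,0,0.06],[0,0,0],[0,0,0]], "hand": [1,1,1]}}

```text
clock: 4.37
position: [472.2, -280.4, 56.0]
ee_rot: [-0.167, 0.986, -0.001, 0.001]
contact_force: [-2.6, -0.1, 13.0]
gripper_width: 0.0
grasp_force: 6.1
```

>>> {"fn": "apply_moves", "kwargs": {"delta_rot": [[0,0,0],[0,0,0],[0,0,0],[0,0,0],[0,0,0],[0,0,0],[0,0,0],[0,0,0],[0,0,0],[0,0,0],[0,0,0]], "xyz": [[0,0,-1],[0,0,0],[0.16,-1,0],[0.16,-1,0],[0,0,0],[0,0,0.4],[0,0,0.46],[0,0,0.06],[0,0,0.06],[0,0,0],[0,0,0]], "hand": [1,1,1,1,1,1,1,1,1,1,1]}}

```text
clock: 5.28
position: [480.8, -329.6, 55.9]
ee_rot: [-0.168, 0.986, -0.002, 0.001]
contact_force: [-2.7, 0.0, 14.1]
gripper_width: 0.5
grasp_force: 7.0
```

>>> {"fn": "apply_moves", "kwargs": {"delta_rot": [[0,0,0],[0,0,0],[0,0,0],[0,0,0],[0,0,0],[0,0,0],[0,0,0],[0,0,0],[0,0,0],[0,0,0],[0,0,0],[0,0,0],[0,0,0],[0,0,0],[0,0,0],[0,0,0],[0,0,0],[0,0,0],[0,0,0],[0,0,0]], "xyz": [[0,0,-1],[0,0,-1],[0,0,-1],[0,0,-1],[0,0,-1],[0,0,-1],[0,0,-1],[-0.69,0.96,0],[-0.69,0.96,0],[-0.69,0.96,0],[-0.69,0.96,0],[-0.69,0.96,0],[-0.69,0.96,0],[-0.69,0.96,0],[-0.69,0.96,0],[-0.69,0.96,0],[-0.69,0.96,0],[-0.69,0.96,0],[-0.69,0.96,0],[0,0,0]], "hand": [1,1,1,1,1,1,1,1,1,1,1,1,1,1,1,1,1,1,1,1]}}

```text
clock: 6.95
position: [581.2, 15.6, 227.1]
ee_rot: [-0.169, 0.986, 0.0, 0.0]
contact_force: [-0.0, -0.3, 0.2]
gripper_width: -0.1
grasp_force: 0.0
```

```bash
python3 - <<'E'
from h import *
s,im,P=wlook("w2",["panel"])
print(im["hand_eye"].round(2))
r=nets.masks_of("panel",im)[0]; m=r["region"]
f=P[m&~np.isnan(P[...,0])]; f=f[(f[:,2]>52)&(f[:,2]<108)]
c=np.median(f,0)
for _ in range(6):
    d=f-f.mean(0) if _==0 else f[ok]-f[ok].mean(0)
    b=f.mean(0) if _==0 else f[ok].mean(0)
    n=np.linalg.svd(d,full_matrices=False)[2][2]; n*=np.sign(n[2])
    ok=abs((f-b)@n)<3
print("normal",n,np.degrees(np.arccos(n[2])),"yaw",np.degrees(np.arctan2(-n[1],-n[0])),ok.mean(),b)
g=cv2.cvtColor(im["frame"],cv2.COLOR_RGB2GRAY)
x0,y0,x1,y1=[int(v) for v in r["bbox"]]
w=np.zeros_like(g);w[y0:y1,x0:x1]=(g[y0:y1,x0:x1]>120)
near=abs((P-b)@n)<6
w=(w>0)&near
k,l,st,ce=cv2.connectedComponentsWithStats(w.astype(np.uint8))
for i in range(1,k):
    if st[i,4]>15:
        q=P[l==i];print(st[i],ce[i].round(1),((np.nanmin(q,0)+np.nanmax(q,0))/2).round(1),np.nanmean(q,0).round(1))
E
```

```text
6.95 [581.2  15.6 227.1] [-1.69455766e-01  9.85537719e-01  3.84361255e-04  1.66596970e-05] [-0.00184271 -0.25049007  0.15341355]
panel 0.94 [119. 119. 369. 292.] [613.2   4.1  71.9] [558.1 -66.1  50.3] [693.  121.1 101.2]
[[   0.     -0.96   -0.28   72.71]
 [   1.     -0.      0.      1.46]
 [  -0.     -0.28    0.96 -142.19]
 [   0.      0.      0.      1.  ]]
normal [-3.42242648e-01  7.29479699e-04  9.39611323e-01] 20.013614773303107 yaw -0.12212401029823816 0.9999611861512188 [619.75930611  15.10474184  74.27142808]
[ 198  118  158   62 1107] [276.  148.8] [556.6  30.1  50.1] [556.4  28.   50. ]
[202 204  40  39 514] [220.8 223.4] [634.4   0.7  80.2] [6.347e+02 1.000e-01 8.020e+01]
[218 220   8   7  44] [221.8 222.9] [6.341e+02 6.000e-01 7.960e+01] [634.    0.7  80. ]
[125 247   6  16  16] [127.7 254.5] [684.6 -70.3  96.7] [684.  -70.2  97.3]
[120 269   8  15  53] [123.5 277.3] [702.  -66.3 104.1] [702.8 -66.9 104.5]
```

View pics/w2.png

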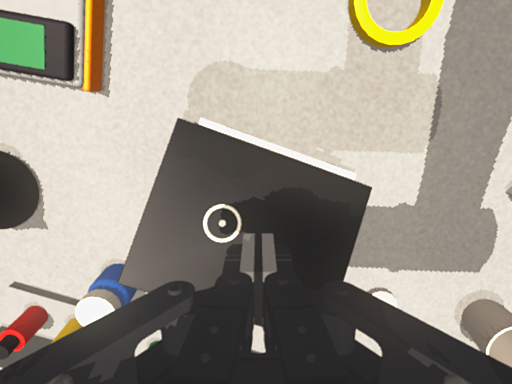

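Wrist view: the ring is centred at pixel (221,223), which gives world (634.2, 0.5, 80), with the panel normal at 20° and a yaw of about 0. The shut fingers are at (258,260). Next I'll go to the probe.

>>> {"fn": "apply_moves", "kwargs": {"delta_rot": [[0,0,0],[0,0,0],[0,0,0],[0,0,0],[0,0,0],[0,0,0],[0,0,0],[0,0,0],[0,0,0],[0,0,0],[0,0,0],[0,0,0],[0,0,0],[0,0,0],[0,0,0],[0,0,0.81],[0,0,0.81],[0,0,0.81],[0,0,0.81],[0,0,0]], "xyz": [[0.06,0.97,0],[0.06,0.97,0],[0.06,0.97,0],[0.06,0.97,0],[0.06,0.97,0],[0.06,0.97,0],[0.06,0.97,0],[0.06,0.97,0],[0.06,0.97,0],[0.06,0.97,0],[0.06,0.97,0],[0.06,0.97,0],[0.06,0.97,0],[0.06,0.97,0],[0.06,0.97,0],[0,0,0],[0,0,0],[0,0,0],[0,0,0],[0,0,0]], "hand": [1,1,1,1,1,1,1,1,1,1,-1,-1,-1,-1,-1,-1,-1,-1,-1,-1]}}

```text
clock: 8.77
position: [439.7, 345.9, 227.9]
ee_rot: [0.003, 1.0, -0.0, -0.0]
contact_force: [0.3, -0.4, -0.2]
gripper_width: 85.6
grasp_force: 0.0
```

```bash
python3 - <<'E'
from h import *
s,im,P=wlook("w3",["probe","probe_grip","holder"])
print(s["joints"])
hsv=cv2.cvtColor(im["frame"],cv2.COLOR_RGB2HSV)
near=np.hypot(P[...,0]-493,P[...,1]-351)<45
for a,b in((116,125),(60,112),(46,58)):
    q=P[near&(P[...,2]>a)&(P[...,2]<b)]
    if len(q): print(a,b,len(q),q.mean(0).round(1),q.min(0).round(1),q.max(0).round(1))
q=P[near&(P[...,2]>62)&(P[...,2]<110)]
A=np.c_[2*q[:,:2],np.ones(len(q))]; x=np.linalg.lstsq(A,(q[:,:2]**2).sum(1),rcond=None)[0]
print("circle",x[:2],np.sqrt(x[2]+x[0]**2+x[1]**2))
E
```

```text
8.7667 [439.7 345.9 227.9] [ 3.25352452e-03  9.99994670e-01 -1.72380846e-04 -2.10234895e-04] [ 0.27025376 -0.35204848 -0.15618505]
probe 0.86 [253. 208. 287. 264.] [488.  356.4  94. ] [480.9 344.   49.3] [502.  369.9 119.3]
probe_grip 0.64 [252. 207. 285. 262.] [488.  356.4  93.2] [481.2 343.1  49.3] [501.8 370.7 119.3]
holder 0.64 [215. 157. 326. 269.] [480.7 357.5  44.5] [443.5 310.5  10.9] [538.3 406.4  45.9]
[ 9.56211234e-01  2.76328321e-01 -1.60502839e-01 -1.61573840e-04
 -1.13448882e+00 -2.53344630e+00]
116 125 360 [494.6 356.9 118.4] [486.2 347.9 116.1] [504.2 366.2 120.2]
60 112 531 [486.9 356.3  87.9] [483.8 346.2  60.4] [494.7 368.2 112. ]
46 58 495 [487.3 356.2  49.7] [448.5 310.8  46. ] [527.7 395.   57.5]
circle [495.42279471 357.04393227] 10.913890838522379
```

View pics/w3.png

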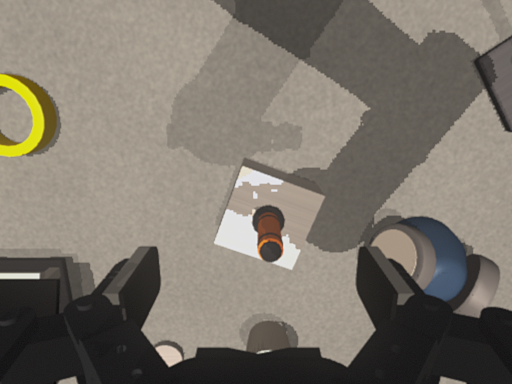

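The probe cap is at (270,250) and stands at world (495.3, 357.0). The open fingers straddle it, with clear space around the holder.

>>> {"fn": "apply_moves", "kwargs": {"delta_rot": [[0,0,0],[0,0,0],[0,0,0],[0,0,0],[0,0,0],[0,0,0],[0,0,0],[0,0,0],[0,0,0],[0,0,0],[0,0,0],[0,0,0]], "xyz": [[-0.74,0.15,0],[-0.74,0.15,0],[-0.74,0.15,0],[0,0,0.9],[0,0,0.9],[0,0,0.9],[0,0,0.9],[0,0,0.9],[0,0,0.9],[0,0,0.96],[0,0,0],[0,0,0]], "hand": [-1,-1,-1,-1,-1,-1,-1,-1,-1,-1,-1,-1]}}

```text
clock: 9.97
position: [494.8, 357.6, 68.2]
ee_rot: [0.001, 1.0, -0.001, -0.001]
contact_force: [0.3, 0.3, 0.4]
gripper_width: 85.4
grasp_force: 0.0
```

>>> {"fn": "apply_moves", "kwargs": {"delta_rot": [[0,0,0],[0,0,0],[0,0,0],[0,0,0],[0,0,0],[0,0,0],[0,0,0],[0,0,0],[0,0,0],[0,0,0],[0,0,0],[0,0,0]], "xyz": [[0,0,0],[0,0,0],[0,0,0],[0,0,0],[0,0,0],[0,0,0],[0,0,0],[0,0,0],[0,0,0],[0,0,0],[0,0,0],[0,0,0]], "hand": [1,1,1,1,1,1,1,1,1,1,1,1]}}

```text
clock: 10.97
position: [495.4, 358.5, 70.0]
ee_rot: [0.002, 1.0, 0.0, 0.0]
contact_force: [-0.7, -1.4, 6.9]
gripper_width: 20.8
grasp_force: 58.7
```

>>> {"fn": "apply_moves", "kwargs": {"delta_rot": [[0,0,0],[0,0,0],[0,0,0],[0,0,0],[0,0,0],[0,0,0],[0,0,0],[0,0,0],[0,0,0]], "xyz": [[0,0,-0.4],[0,0,-0.8],[0,0,-0.8],[0,0,-0.8],[0,0,-0.8],[0,0,-0.8],[0,0,-0.8],[0,0,0],[0,0,0]], "hand": [1,1,1,1,1,1,1,1,1]}}

```text
clock: 11.72
position: [495.1, 358.7, 199.9]
ee_rot: [0.002, 1.0, 0.001, 0.0]
contact_force: [0.1, 0.5, -2.0]
gripper_width: 20.5
grasp_force: 58.7
```

```bash
cat > probe.py <<'E'
from h import *
def report(im,P,tag,s):
    R=Ro.from_quat(s["ee_rot"]); L=R.inv().apply((P-s["position"]).reshape(-1,3)).reshape(P.shape)
    ok=(np.hypot(L[...,0],L[...,1])<25)&(L[...,2]>5)&(L[...,2]<75)
    q=L[ok]; print(tag,len(q),"zmax",np.sort(q[:,2])[-5:].round(1) if len(q)>5 else q)
    for lo in range(6,76,6):
        k=q[(q[:,2]>=lo)&(q[:,2]<lo+6)]
        if len(k)>5: print(lo,len(k),k.mean(0).round(1),k.min(0)[:2].round(1),k.max(0)[:2].round(1))
E
python3 - <<'E'
from probe import *
s=arm.read_state();print(s)
im=eyes.get_image("wrist");save(im,"w4");report(im,pts(im,wristT(s,im)),"wrist",s)
for n in("scene","top"):
    im=eyes.get_image(n);save(im,n+"2");report(im,pts(im),n,s)
E
```

```text
{'clock': 11.7167, 'joints': array([ 8.91098474e-01,  3.83398005e-01, -7.52645723e-02, -6.09334281e-04,
       -1.10986360e+00, -2.46534902e+00]), 'joint_vel': array([-0.0022086 ,  0.02978739, -0.04661029, -0.01463547,  0.00305695,
       -0.00164579]), 'joint_efforts': array([-9.60374018e-03, -4.05144989e+01,  1.95440269e+01,  4.46305320e+00,
        1.37603164e-02,  2.27138594e-04]), 'position': array([495.10497319, 358.65686902, 199.94947625]), 'ee_rot': array([1.86230661e-03, 9.99997584e-01, 1.05529372e-03, 4.99288899e-04]), 'contact_force': array([ 0.13573475,  0.45601188, -1.99930847]), 'wrist_torque': array([ 0.0156313 ,  0.03428596, -0.03063434]), 'grasp_force': 58.66575837135315, 'gripper_width': 20.528852588591242}
wrist 1480 zmax [57.1 57.3 57.5 57.7 57.7]
6 216 [8.9 1.2 8.6] [ 2.2 -9.5] [11.8 11.8]
12 153 [ 9.2  0.8 15.3] [  2.6 -13.5] [15.3 16.5]
18 1004 [10.1  1.1 19.8] [ -0.3 -15.4] [17.  17.8]
24 13 [13.9  1.8 24.6] [  9.3 -10.2] [16.2 14.8]
42 17 [ 9.9  1.  44.1] [ 8.5 -3.9] [10.7  6.8]
48 9 [ 7.6  0.5 53.3] [ 6.8 -2.8] [8.1 4.6]
54 30 [ 7.1  1.  55.9] [ 5.3 -4.8] [8.1 6.5]
scene 103 zmax [53.6 54.2 55.1 55.4 56.1]
6 9 [-9.1 -7.3  8.6] [-13.8 -14.3] [-1.4  8.2]
12 17 [-8.1 -6.5 16.1] [-20.8 -13.2] [6.2 9.6]
18 38 [-6.5 -7.7 21. ] [-17.8 -19.7] [13.4 14.1]
24 7 [ -5.6 -10.7  25.6] [-18.3 -16.5] [14.4 -2. ]
36 15 [-6.7 -8.4 39.2] [-13.1 -14.1] [ 2.6 -2.8]
48 6 [-4.9 -9.2 50.4] [ -9.9 -10.1] [-0.9 -7.1]
top 15 zmax [23.3 23.5 24.2 24.7 26. ]
18 12 [14.5 -4.  20.9] [ 11.7 -13.3] [17.4  5.2]
```

View pics/w4.png

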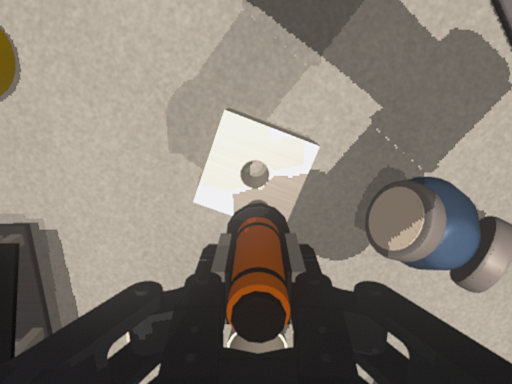

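The wrist view shows the probe held straight, flange at (258,215) and handle at (258,265), with the hole in the holder empty at (255,172). In the tool frame the tip is at about (0, 1, 61). Next I'll carry it over the ring and tilt.

>>> {"fn": "apply_moves", "kwargs": {"delta_rot": [[0,0,0],[0,0,0],[0,0,0],[0,0,0],[0,0,0],[0,0,0],[0,0,0],[0,0,0],[0,0,0],[0,0,0],[0,0,0],[0,0,0],[0,0,0],[0,0,0],[0,0,0],[0,-0.83,0],[0,-0.83,0],[0,-0.83,0],[0,-0.83,0],[0,0,0]], "xyz": [[-0.29,-0.96,0],[-0.29,-0.96,0],[-0.29,-0.96,0],[-0.29,-0.96,0],[-0.29,-0.96,0],[-0.29,-0.96,0],[-0.29,-0.96,0],[-0.29,-0.96,0],[-0.29,-0.96,0],[-0.29,-0.96,0],[-0.29,-0.96,0],[-0.29,-0.96,0],[-0.29,-0.96,0],[-0.29,-0.96,0],[-0.29,-0.96,0],[0,0,0],[0,0,0],[0,0,0],[0,0,0],[0,0,0]], "hand": [1,1,1,1,1,1,1,1,1,1,1,1,1,1,1,1,1,1,1,1]}}

```text
clock: 13.53
position: [595.4, -3.9, 193.8]
ee_rot: [0.002, 0.986, -0.002, 0.168]
contact_force: [-1.8, -1.0, -2.7]
gripper_width: 20.9
grasp_force: 59.0
```

```bash
cat > ring.py <<'E'
from probe import *
def ring(tag):
    s=arm.read_state(); im=eyes.get_image("wrist");save(im,tag);P=pts(im,wristT(s,im))
    R=Ro.from_quat(s["ee_rot"]); M=np.array([634.2,.5,80]); n=np.array([-.342,0,.940])
    print(s["clock"],s["position"],s["contact_force"],s["gripper_width"])
    print("angle",np.degrees(np.arccos(-R.as_matrix()[:,2]@n)),R.as_matrix()[:,2].round(3),"mark in tool mm",R.inv().apply(M-s["position"]).round(1))
    g=cv2.cvtColor(im["frame"],cv2.COLOR_RGB2GRAY)
    m=(g>130)&(abs((P-M)@n)<5)&(np.linalg.norm(P-M,axis=-1)<24)
    q=P[m]; print("white",len(q),q.min(0).round(1),q.max(0).round(1))
    # plane-intersected ring pixels, circle fit
    v,u=np.nonzero(m);K=im["camera_matrix"];T=wristT(s,im)
    d=np.c_[(u-K[0,2])/K[0,0],(v-K[1,2])/K[1,1],np.ones(len(u))]@T[:3,:3].T
    X=T[:3,3]+d*(((M-T[:3,3])@n)/(d@n))[:,None]
    ex=np.array([.940,0,.342]);a=np.c_[(X-M)@ex,X[:,1]-M[1]]
    r0=np.hypot(*a.T);a=a[(r0>9)]
    A=np.c_[2*a,np.ones(len(a))];x=np.linalg.lstsq(A,(a**2).sum(1),rcond=None)[0]
    print("ring offset along slope,y",x[:2].round(2),"r",np.sqrt(x[2]+x[0]**2+x[1]**2).round(1))
    report(im,P,"probe",s)
E
python3 -c "
from ring import *
ring('w5')"
```

```text
13.5333 [595.39283067  -3.9436555  193.83994052] [-1.801408   -1.0123419  -2.72153499] 20.92124239017514
angle nan [ 0.331 -0.004 -0.944] mark in tool mm [  1.    4.9 120.3]
white 595 [616.9 -16.9  72.6] [650.3  18.5  86.3]
ring offset along slope,y [-0.46  0.28] r 16.0
probe 1470 zmax [56.2 56.3 56.4 57.3 57.5]
6 213 [9.  1.2 8.5] [ 1.8 -9.6] [11.7 11.9]
12 178 [ 9.6  0.9 15.4] [  3.4 -12. ] [16.8 13.2]
18 988 [10.3  1.1 19.5] [ -0.2 -15.4] [17.3 17.8]
42 22 [10.1  0.9 44. ] [ 8.6 -3.8] [10.8  6.8]
48 7 [ 7.8 -0.2 53. ] [ 7.1 -3.5] [8.2 3.3]
54 26 [ 7.3  1.3 55.7] [ 5.4 -4.8] [8.1 6.5]ring.py:6: RuntimeWarning: invalid value encountered in arccos
  print("angle",np.degrees(np.arccos(-R.as_matrix()[:,2]@n)),R.as_matrix()[:,2].round(3),"mark in tool mm",R.inv().apply(M-s["position"]).round(1))
```

View pics/w5.png

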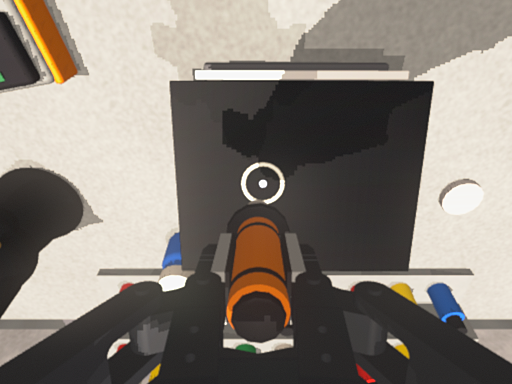

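The ring is at (263,184), with the probe axis heading towards it. The remaining correction is about 4 mm in tool y, with a gap of about 59 mm.

>>> {"fn": "apply_moves", "kwargs": {"delta_rot": [[0,-0.1,0],[0,0,0],[0,0,0],[0,0,0],[0,0,0]], "xyz": [[0.02,0.16,0.4],[0,0,0.7],[0,0,0.7],[0,0,0],[0,0,0]], "hand": [1,1,1,1,1]}}

```text
clock: 14.0
position: [618.5, 1.8, 155.7]
ee_rot: [0.002, 0.984, -0.001, 0.177]
contact_force: [0.1, 0.3, -1.3]
gripper_width: 20.7
grasp_force: 59.0
```

```bash
python3 -W ignore -c "
from ring import *
ring('w6')"
```

```text
14.0 [618.50007588   1.81866573 155.73999678] [ 0.08786801  0.32952039 -1.28343744] 20.731820059671197
angle nan [ 0.348 -0.002 -0.938] mark in tool mm [11.6 -1.2 76.5]
white 661 [617.2 -16.7  72.4] [647.4  18.2  86.5]
ring offset along slope,y [-0.43  0.2 ] r 16.0
probe 1483 zmax [75. 75. 75. 75. 75.]
6 211 [9.1 1.2 8.4] [ 2.3 -9.6] [11.8 11.9]
12 188 [ 9.3  0.6 15.6] [  2.2 -14.7] [16.4 15.9]
18 966 [10.4  1.1 19.5] [  0.5 -15.4] [17.2 17.8]
24 9 [13.5  0.9 24.5] [  4.  -11.9] [16.3 17.1]
42 21 [10.   0.9 44. ] [ 9.1 -3.9] [10.7  6.7]
48 7 [ 7.7 -0.2 53.1] [ 6.8 -3.5] [8.3 2.7]
54 28 [ 7.3  1.2 55.5] [ 5.7 -4.8] [8.4 6.5]
72 18 [10.4  2.6 74.8] [ -2.5 -16.1] [22.9 15. ]
```

>>> {"fn": "apply_moves", "kwargs": {"delta_rot": [[0,0,0],[0,0,0],[0,0,0],[0,0,0],[0,0,0]], "xyz": [[0.22,-0.04,0],[0.22,-0.04,0],[0,0,0],[0,0,0],[0,0,0]], "hand": [1,1,1,1,1]}}

```text
clock: 14.47
position: [607.5, -0.0, 153.6]
ee_rot: [0.002, 0.984, -0.0, 0.179]
contact_force: [0.1, -0.2, -0.4]
gripper_width: 20.7
grasp_force: 59.0
```

```bash
python3 -W ignore -c "
from ring import *
ring('w7')" | head -5
```

```text
14.4667 [ 6.07541951e+02 -3.57798156e-02  1.53575333e+02] [ 0.1416155  -0.18959813 -0.42320004] 20.712166411264665
angle nan [ 0.352 -0.001 -0.936] mark in tool mm [ 0.9  0.6 78.3]
white 517 [617.5 -16.7  73.2] [642.1  18.2  83.5]
ring offset along slope,y [-0.43  0.27] r 16.0
probe 1471 zmax [56.7 56.9 57.1 57.2 57.5]
```

View pics/w7.png

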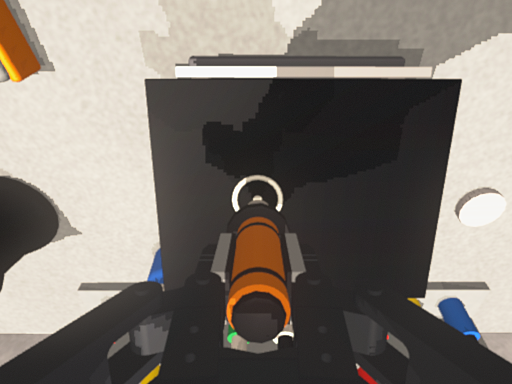

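The ring is at (258,198), symmetric about the probe and less than 1 mm off. The gap is about 17 mm, so I'll close it gently.

>>> {"fn": "apply_moves", "kwargs": {"delta_rot": [[0,0,0],[0,0,0],[0,0,0],[0,0,0],[0,0,0],[0,0,0]], "xyz": [[0,0,0.3],[0,0,0.3],[0,0,0.1],[0,0,0.1],[0,0,0],[0,0,0]], "hand": [1,1,1,1,1,1]}}

```text
clock: 15.02
position: [614.4, -0.1, 133.9]
ee_rot: [0.002, 0.984, -0.0, 0.178]
contact_force: [-2.3, 1.6, 2.5]
gripper_width: 20.9
grasp_force: 59.1
```

```bash
python3 -W ignore -c "
from ring import *
ring('w8')" | head -14
```

```text
15.0167 [ 6.14388726e+02 -1.44678418e-01  1.33947344e+02] [-2.2816346   1.57361167  2.50441389] 20.919742422847353
angle nan [ 0.35  -0.001 -0.937] mark in tool mm [ 0.3  0.7 57.5]
white 443 [617.2 -16.8  73. ] [638.4  17.9  81.8]
ring offset along slope,y [-0.58  0.15] r 16.0
probe 3901 zmax [59.5 59.6 59.6 59.6 59.7]
6 215 [9.1 1.2 8.4] [ 2.7 -9.6] [11.9 11.8]
12 192 [ 9.4  1.  15.6] [  2.1 -12.9] [15.4 15.4]
18 975 [10.4  1.1 19.4] [ -0.1 -15.3] [17.3 17.7]
24 6 [13.5  2.1 24.5] [  5.9 -14.7] [16.9 12. ]
42 18 [10.2  0.3 44. ] [ 9.2 -3.9] [10.7  5.6]
54 2459 [ 9.4 -0.6 57.6] [-14.6 -24.8] [25. 25.]
```

>>> {"fn": "apply_moves", "kwargs": {"delta_rot": [[0,0,0],[0,0,0],[0,0,0],[0,0,0],[0,0,0],[0,0,0]], "xyz": [[0,0,0.08],[0,0,0],[0,0,0],[0,0,0],[0,0,0],[0,0,0]], "hand": [1,1,1,1,1,1]}}

```text
clock: 15.57
position: [615.1, -0.2, 132.3]
ee_rot: [0.002, 0.984, -0.0, 0.178]
contact_force: [-2.2, 0.3, 2.3]
gripper_width: 20.5
grasp_force: 59.1
```

```bash
python3 -W ignore -c "
from ring import *
ring('w9')" | head -14
```

```text
15.5667 [ 6.15105261e+02 -1.60782610e-01  1.32329036e+02] [-2.18435936  0.33717584  2.30858135] 20.454063853218862
angle nan [ 0.351 -0.001 -0.937] mark in tool mm [ 0.5  0.7 55.7]
white 441 [617.3 -17.1  73. ] [638.2  18.4  82.1]
ring offset along slope,y [-0.42  0.15] r 16.0
probe 3887 zmax [57.7 57.7 57.7 57.9 58. ]
6 213 [9.1 1.1 8.4] [ 2.5 -9.6] [11.9 11.9]
12 206 [ 9.4  0.4 15.7] [  1.4 -13.6] [16.3 16.4]
18 960 [10.5  1.2 19.4] [  0.4 -15.5] [17.5 17.9]
24 10 [13.7  1.2 24.5] [  6.1 -14.7] [16.7 12.1]
42 18 [10.3  0.9 43.9] [ 9.2 -3.9] [11.   6.2]
54 2441 [ 9.6 -0.6 55.8] [-14.4 -24.7] [24.9 24.9]
```

```bash
python3 -c "
from bench import arm
print(arm.job_done())"
```

```text
the job is handed in; nothing more can be done
None
```

I pressed green then blue, lifted the probe out, and handed the job in at about 15.6 s. The gripper was still holding the tip within about 1 mm of the ring's centre, square to the panel to within about 1°, with the sleeve roughly 5.5 mm in; no verdict came back.

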